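Shut the propped curing unit and set its exposure slider

TASK

The curing unit's amber lid is propped open by its folding stay. Break the stay by pushing its red knuckle inward past straight, lower the lid gently until it is fully shut, then slide the black exposure slider to the blue mark. Do not disturb the dental model inside or the things standing on the bench.

Things in the scene. Friction and masses are not known exactly. Their poses are not given: they have to be found in the camera images.
- unit: white light-curing unit fixed to the bench. Origin on the bench under its middle; x points from its front (grey control ledge, robot's side) to its back, z up. Open tub from x -50 to +165 mm, 280 wide (y), walls 10, rim 140 high, inside floor at 30. Ledge in front: x -155 to -50 mm, 50 high. Lid hinge axis along y at x +155, z 140 mm
- lid_edge (a point): on the lid's outer face, mid-width, 12.5 mm from its free edge, 212.5 from the hinge; z = outward normal, x towards the hinge. Lid 225 mm long, 270 wide, 10 thick, amber pane in grey frame, 0.45 kg. Propped open it leans over the tub towards the robot, 60 degrees above level, free edge about 340 mm above the bench: it bars a vertical tool from the knuckle
- stay_knuckle (a point): centre of the stay's red knuckle: cylinder 18 mm in diameter, 30 long, along the unit's y, 95 mm to the +y side of its middle, 17 above the rim while locked. It joins two steel links 86 mm long, 11 wide: the lower pivots in the tub at unit x -15, z 90 mm, the upper on the lid 90 mm from its hinge. A tool tilted 30 to 45 degrees, its body leaning to the unit's front, gets in under the lid
- stay (a joint): bend of the knuckle, rad: 0 locked on its stop, 0.17 straight, growing as it folds (into the tub), 2.2 with the lid shut. To break it push the knuckle 45 degrees downward towards the unit's back (+x): a few newtons, straight after about 8 mm; push some 30 mm in all so that it is clearly folded. The lid sinks a little with it
- lid (a joint): lid angle, rad: 0 propped open as at the start, growing as it is lowered, 1.047 fully shut on the rim (outer face then 150 mm above the bench). Stiff hinge (0.8 N m friction): once the stay is broken the lid stays where left and goes down when its outer face is pushed near the free edge with some 3 to 8 N. While the stay is locked it cannot be pushed down
- slider (a joint): travel of the slider along the unit's y, m: 0 at the -y end, 0.10 at the +y end
- slider_top (a point): centre of the top of the black slider grip: a block 28 mm (unit x) x 20 (unit y) x 40 high, standing over an aluminium track 40 mm wide, 150 long, 14 high, on the ledge at unit x = -115 mm. Grip top about 104 mm above the bench, track top 64. Moves along the unit's y with about 1.5 N of friction and stays where it is left.
- mark: blue line 4 mm wide across the slider's track, painted (nothing to bump into); origin on the ledge under the middle of the line. The slider is set when the middle of its grip is over the line.
- model: loose cream dental model, 50 x 56 mm, 33 high, standing inside the tub; origin under its middle; leave alone
- wax_pot: loose cream pot on the bench, 86 mm diameter, 50 high; leave alone
- parts_bin: loose open blue bin on the bench, 100 x 75 x 50 mm; leave alone
- bur_stand: loose grey stand with dental burs on the bench, 66 mm diameter, 55 high; leave alone

How it is judged (in metres and radians):
On the way, in this order (a step that is already met when the one before it is completed fails the run):
1. the stay is broken: its knuckle folded well past straight, the lid still open (value of joint stay above 0.35 rad and value of joint lid below 0.8 rad), for 0.1 s.
2. the lid is shut (value of joint lid above 1.017 rad), for 0.2 s.
3. the slider stands at the blue mark (y of slider_top in the frame of mark between -0.006 and 0.006 m), for 0.2 s.
At the end, for the whole second after the job is handed in: The lid is shut to within 0.03 rad (about 6 mm at its edge) and at rest, and the middle of the slider grip is within 6 mm of the blue line, at rest (all of step 3 and value of joint lid above 1.017 rad and velocity of joint lid between -0.05 and 0.05 rad/s and velocity of joint slider between -0.01 and 0.01 m/s); the robot touches nothing.
It fails at once if the lid is dropped or slammed (turns faster than 1.2 rad/s, about 0.26 m/s at its edge) (velocity of joint lid above 1.2 rad/s).
It fails at once if the dental model is disturbed (moved more than 15 mm) (distance of model from where it was at the start of the episode above 0.015 m).
It fails at once if the wax pot is disturbed (moved more than 20 mm) (distance of wax_pot from where it was at the start of the episode above 0.02 m).
It fails at once if the parts bin is disturbed (moved more than 20 mm) (distance of parts_bin from where it was at the start of the episode above 0.02 m).
It fails at once if the bur stand is disturbed (moved more than 20 mm) (distance of bur_stand from where it was at the start of the episode above 0.02 m).
It also fails if it takes over 61 s, if anything falls off the work surface, if the arm or the gripper's body presses on something with over 40 N, if the wrist force passes 120 N, or if a joint passes its speed limit or range.

ROBOT

A 6-joint arm with a two-finger parallel gripper is mounted at the origin on the work surface. World frame = base frame: x ahead of the robot, y to its left, z up, the work surface at z = 0. Lengths are in m, angles in degrees, forces in N, time in s.
With the tool pointing down it reaches from about 0.325 to 0.85 m from the base axis. Payload 15.5 kg.
Tool frame: the origin (TCP) lies midway between the tips of the shut fingers; the grasp point (between the pads) lies 19 mm behind it; y points along the fingers, x is the direction in which the jaws open and shut, and the axes are right-handed (so a half turn about y gives the same grasp; the last joint's range is limited). The gripper opens to 91 mm and grips with 3 to 60 N. Pads are 32 mm wide; open, the fingers measure 118 mm over their backs; the gripper's body (76 mm by 178 mm) begins 60 mm behind the grasp point.
Start: joints at [-71.476, 28.281, 77.091, -0, 74.628, -5.472], TCP at [0.254, -0.571, 0.214] pointing down, gripper open.
Joint ranges: [-166.48, 166.48], [-47.26, 123.95], [12.59, 153.08], [-70.14, 250.14], [6.76, 159.57], [-176.63, 176.63]. Speed limits (degrees/s): [108.29, 108.29, 147.25, 172.46, 172.46, 172.46].

INTERFACE

Orientations are given as a 3x3 rotation matrix whose columns are the frame's x, y, z axes.
In Python, from bench import ctrl gives the robot as it stands. The module is installed in compiled form; this text tells all that it offers. Calls block until the motion is done:
- ctrl.goto(position, orientation): joint-space move of the TCP to a pose.
- ctrl.move_l(position, vel=0.15, ori=None, contact_N=None): straight line of the TCP; ori=None keeps the orientation; vel is the mean speed in m/s. With contact_N (N) it stops when the force on the tool has changed by that much, and returns True; else False.
- ctrl.movej(angles): joint-space move.
- ctrl.command_gripper(opening): opening from 0.0 (shut) to 1.0 (fully open); the grip force is fixed at half the most; returns when the fingers have stopped.
- ctrl.sleep(seconds).
- ctrl.ik(position, orientation): joint angles nearest the present ones, or None.
- ctrl.read_camera(name): name is "scene" or "side" or "wrist"; returns the picture (420x560x3 uint8, blue, green, red); there is no depth.
- ctrl.camera_params(name): a dict with "fx", "fy", "cx", "cy" (pixels), "pose" (4x4, takes a point from camera to world coordinates); the wrist camera has in their place "T_tool_cam" (4x4, takes a point from camera to tool coordinates, whose origin is the TCP and whose axes are the tool frame's). Camera axes: x right, y up, looking along -z (the intrinsics and any distortion apply to the point x, -y, -z); pixel columns grow to the right and rows downward; lengths in m; the calibration is good to about 2 mm. A picture is of the moment at which its call begins: read the wrist's pose just before it. camera_params takes no time and is no camera call.
A pose or a line that the arm cannot do raises ctrl.MotionError and nothing moves.
- ctrl.sign_off(): hands the job in, once; it reports no verdict.
Readings, each from a call of its own:
- ctrl.current_t(): time.
- ctrl.current_q(): joint angles.
- ctrl.current_dq(): joint speeds.
- ctrl.current_effort(): joint torques, N m.
- ctrl.current_tool_pos(): TCP position.
- ctrl.current_eef_rot(): TCP orientation.
- ctrl.current_contact_force(): force on the tool from outside, world axes, zero at the start.
- ctrl.current_wrist_torque(): the same for the moment, N m.
- ctrl.current_grip_width(): opening from 0.0 (shut) to 1.0 (fully open).
Only numpy, scipy, OpenCV 4.12 (cv2) and the standard library are available. Lean on these libraries where they do the work, as an engineer would, in place of code of your own. Each camera call takes 0.05 s, during which the arm holds its last target.

## Working session

There is one attempt and no reset: what is moved stays moved. The work goes in short steps, each a Python script; the robot and the scene stay as the last script left them, time stands still between calls to the robot, and variables do not carry over. Pictures are saved under pics/ and viewed, and the job is handed in when it is done.

```bash
mkdir -p pics
python3 - <<'E'
from bench import ctrl
import cv2, numpy as np
for n in ["scene","side","wrist"]:
    im=ctrl.read_camera(n); cv2.imwrite(f"pics/{n}0.png",im)
    p=ctrl.camera_params(n); print(n,{k:(np.round(v,4).tolist() if not isinstance(v,str) else v) for k,v in p.items()})
print(ctrl.current_t(), ctrl.current_tool_pos(), ctrl.current_eef_rot())
E
```

```text
scene {'fx': 501.3877, 'fy': 501.3877, 'cx': 290.2906, 'cy': 209.5394, 'pose': [[-0.9148, 0.3093, -0.2598, 0.1744], [-0.4037, -0.7191, 0.5655, 0.8176], [-0.0119, 0.6222, 0.7827, 1.3336], [0.0, 0.0, 0.0, 1.0]]}
side {'fx': 452.921, 'fy': 452.921, 'cx': 278.8011, 'cy': 202.6199, 'pose': [[-0.9025, 0.2573, -0.3454, 0.0739], [-0.4306, -0.5587, 0.7088, 1.0059], [-0.0106, 0.7884, 0.615, 1.0579], [0.0, 0.0, 0.0, 1.0]]}
wrist {'fx': 303.4041, 'fy': 303.4041, 'cx': 279.4396, 'cy': 208.013, 'T_tool_cam': [[1.0, 0.0003, -0.0011, -0.0006], [-0.0011, 0.2802, -0.9599, -0.1718], [0.0, 0.9599, 0.2802, 0.0789], [0.0, 0.0, 0.0, 1.0]]}
0.15 [ 0.25407482 -0.57074359  0.21348278] [[ 4.06656309e-01 -2.84287283e-04  9.13581176e-01]
 [-9.13580789e-01  8.45315662e-04  4.06656399e-01]
 [-8.87871720e-04 -9.99999602e-01  8.40335463e-05]]
```

View pics/scene0.png

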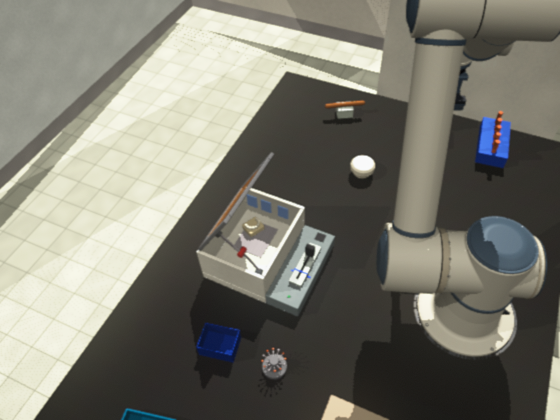

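View pics/side0.png

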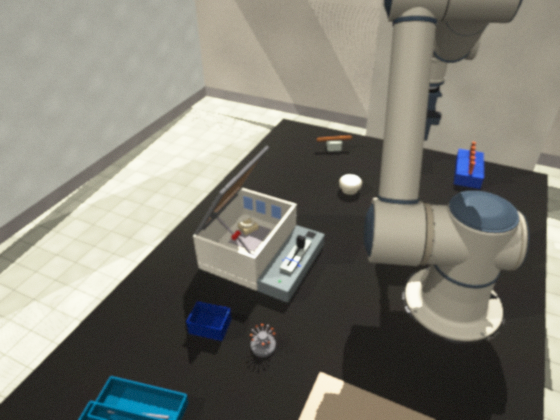

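View pics/wrist0.png

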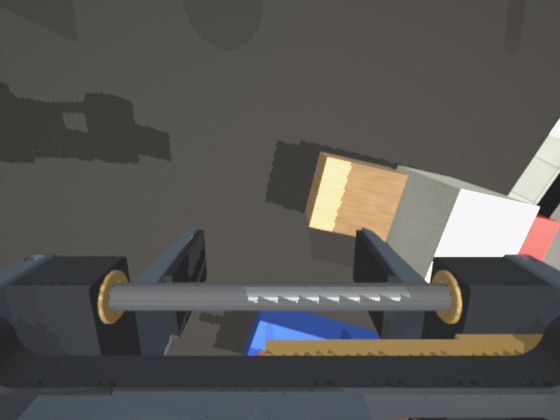

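The unit is near (265,250) in scene and (260,240) in side, with the red knuckle at about (242,252) in scene. I'll enlarge both crops to measure the unit.

Run:
```python
import cv2
a=cv2.imread("pics/scene0.png")[145:320,190:345]; cv2.imwrite("pics/scene0c.png",cv2.resize(a,None,fx=3.4,fy=3.4,interpolation=cv2.INTER_CUBIC))
a=cv2.imread("pics/side0.png")[140:305,185:335]; cv2.imwrite("pics/side0c.png",cv2.resize(a,None,fx=3.6,fy=3.6,interpolation=cv2.INTER_CUBIC))
```

```text
(no output)
```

View pics/scene0c.png

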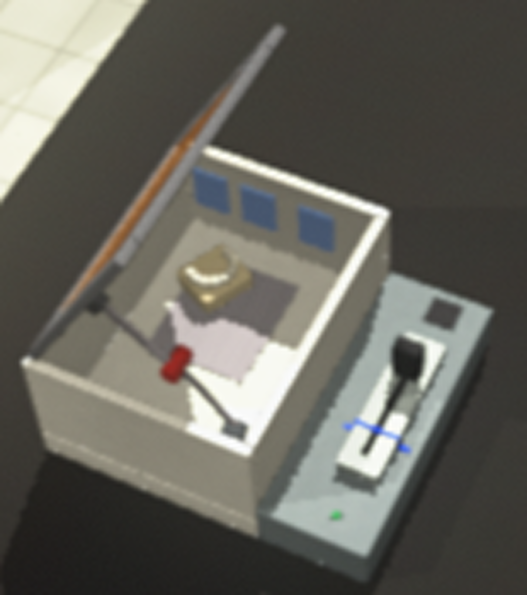

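View pics/side0c.png

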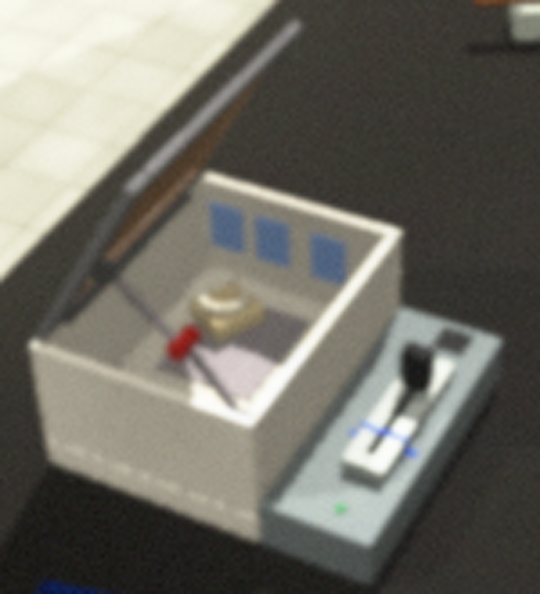

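```bash
cat > h.py <<'E'
import numpy as np, cv2
from bench import ctrl
P={n:ctrl.camera_params(n) for n in("scene","side")}
def proj(n,X):
    p=P[n]; T=np.linalg.inv(np.array(p["pose"])); c=T[:3,:3]@np.asarray(X,float)+T[:3,3]
    return np.array([p["cx"]+p["fx"]*c[0]/-c[2], p["cy"]-p["fy"]*c[1]/-c[2]])
def ray(n,uv):
    p=P[n]; T=np.array(p["pose"]); d=np.array([(uv[0]-p["cx"])/p["fx"],-(uv[1]-p["cy"])/p["fy"],-1])
    return T[:3,3],T[:3,:3]@d
def onz(n,uv,z):
    o,d=ray(n,uv); return o+d*(z-o[2])/d[2]
def tri(uvs):
    A=np.zeros((3,3));b=np.zeros(3)
    for n,uv in uvs.items():
        o,d=ray(n,uv); d=d/np.linalg.norm(d); M=np.eye(3)-np.outer(d,d); A+=M;b+=M@o
    return np.linalg.solve(A,b)
def U(x,y,yaw):
    c,s=np.cos(yaw),np.sin(yaw); return np.array([[c,-s,0],[s,c,0],[0,0,1]]),np.array([x,y,0])
E
cat > fit.py <<'E'
from h import *
from scipy.optimize import least_squares
S=lambda u,v:(190+u/3.4,145+v/3.4); D=lambda u,v:(185+u/3.6,140+v/3.6)
pts=[("scene",S(388,212),(-.05,-.14,.14)),("scene",S(252,450),(-.05,.14,.14)),("scene",S(27,362),(.165,.14,.14)),
("side",D(401,231),(-.05,-.14,.14)),("side",D(250,424),(-.05,.14,.14)),("side",D(36,343),(.165,.14,.14)),
("scene",S(492,310),(-.155,-.14,.05)),("scene",S(366,556),(-.155,.14,.05)),("side",D(501,340),(-.155,-.14,.05)),("side",D(374,546),(-.155,.14,.05))]
for n,uv,X in pts: print(n,X,np.round(onz(n,uv,X[2]),4))
def f(p):
    R,t=U(*p); return np.concatenate([(R@X+t-onz(n,uv,X[2]))[:2] for n,uv,X in pts])
r=least_squares(f,[.6,.1,0],loss="soft_l1",f_scale=.003); print(r.x,np.degrees(r.x[2]),np.round(r.fun.reshape(-1,2)*1000,1).tolist())
R,t=U(*r.x)
def centroid(n,mask,box):
    m=np.zeros_like(mask); x0,y0,x1,y1=box; m[y0:y1,x0:x1]=mask[y0:y1,x0:x1]; ys,xs=np.nonzero(m); return (xs.mean(),ys.mean()),len(xs)
c={};b={}
for n,box in(("scene",(195,180,335,310)),("side",(190,180,335,300))):
    im=cv2.imread(f"pics/{n}0.png").astype(int); B,G,Rr=im[...,0],im[...,1],im[...,2]
    c[n],k=centroid(n,(Rr>100)&(G<60)&(B<60),box)
    m=(B>150)&(Rr<130)&(B-Rr>80); b[n],k2=centroid(n,m,box); print(n,c[n],k,b[n],k2)
k=tri(c); print("knuckle",k,"unit",R.T@(k-t),"expected z .157 y .095")
for n in b:
    w=onz(n,b[n],.064); print("mark",n,R.T@(w-t))
for n,uv in (("scene",S(408,342)),("side",D(417,352))): print("grip top",n,R.T@(onz(n,uv,.104)-t))
E
python3 fit.py
```

```text
scene (-0.05, -0.14, 0.14) [ 0.5352 -0.0693  0.14  ]
scene (-0.05, 0.14, 0.14) [0.5405 0.2014 0.14  ]
scene (0.165, 0.14, 0.14) [0.7513 0.1996 0.14  ]
side (-0.05, -0.14, 0.14) [ 0.5335 -0.0686  0.14  ]
side (-0.05, 0.14, 0.14) [0.5424 0.208  0.14  ]
side (0.165, 0.14, 0.14) [0.7506 0.1991 0.14  ]
scene (-0.155, -0.14, 0.05) [ 0.4295 -0.0673  0.05  ]
scene (-0.155, 0.14, 0.05) [0.437  0.2089 0.05  ]
side (-0.155, -0.14, 0.05) [ 0.4296 -0.0638  0.05  ]
side (-0.155, 0.14, 0.05) [0.4334 0.2096 0.05  ]
[ 0.58692709  0.06645621 -0.02639391] -1.512259441349636 [[-2.0, -2.9], [0.1, 6.4], [4.3, 2.4], [-0.3, -3.5], [-1.8, -0.2], [5.0, 3.0], [-1.2, -2.1], [-1.3, 1.6], [-1.3, -5.6], [2.3, 0.9]]
scene (np.float64(241.32608695652175), np.float64(251.7608695652174)) 46 (np.float64(302.3333333333333), np.float64(272.93333333333334)) 15
side (np.float64(235.54761904761904), np.float64(235.11904761904762)) 42 (np.float64(298.5), np.float64(265.0)) 2
knuckle [0.63228847 0.15772416 0.15161925] unit [0.04293694 0.09243329 0.15161925] expected z .157 y .095
mark scene [-0.12071025  0.03435255  0.064     ]
mark side [-0.14254753  0.04267838  0.064     ]
grip top scene [-0.11217123 -0.03855716  0.104     ]
grip top side [-0.11535677 -0.03109257  0.104     ]
```

```bash
cat >> h.py <<'E'
UX,UY,UW=0.5869,0.0665,-0.0264
Ru,tu=U(UX,UY,UW)
def W(x,y,z): return Ru@np.array([x,y,z])+tu
def ORI(th,flip=False):
    s,c=np.sin(np.radians(th)),np.cos(np.radians(th))
    y=np.array([s,0,-c]); x=np.array([0,1. if flip else -1.,0]); return Ru@np.column_stack([x,y,np.cross(x,y)])
E
python3 - <<'E'
from h import *
for f in(0,1):
  for th in(45,40,35):
    print(f,th,[None if q is None else np.round(q,0).tolist() for q in (ctrl.ik(W(*p),ORI(th,f)) for p in((-.02,.095,.216),(.035,.095,.161),(.062,.095,.134)))])
  for p in((.1,0,.36),(.08,0,.34),(0,0,.3),(-.04,0,.15),(-.115,-.035,.2),(-.115,-.035,.075),(-.115,-.05,.35)):
    print(f,p,*[None if q is None else np.round(q,0).tolist() for q in (ctrl.ik(W(*p),ORI(t,f)) for t in (0,-15))])
E
```

```text
0 45 [None, [16.0, 27.0, 116.0, 241.0, 14.0, -138.0], [15.0, 31.0, 114.0, 231.0, 15.0, -129.0]]
0 40 [[17.0, 16.0, 115.0, -51.0, 15.0, 154.0], None, None]
0 35 [[16.0, 16.0, 111.0, -28.0, 22.0, 131.0], [14.0, 25.0, 108.0, -35.0, 16.0, 136.0], [13.0, 29.0, 106.0, -38.0, 13.0, 140.0]]
0 (0.1, 0, 0.36) [0.0, 29.0, 53.0, -0.0, 98.0, 92.0] [0.0, 39.0, 37.0, 0.0, 119.0, 92.0]
0 (0.08, 0, 0.34) [0.0, 28.0, 59.0, -0.0, 94.0, 92.0] [0.0, 37.0, 43.0, 0.0, 115.0, 92.0]
0 (0, 0, 0.3) [1.0, 21.0, 75.0, -0.0, 84.0, 92.0] [0.0, 30.0, 62.0, 1.0, 103.0, 92.0]
0 (-0.04, 0, 0.15) [1.0, 27.0, 92.0, -0.0, 61.0, 92.0] [0.0, 34.0, 80.0, 1.0, 82.0, 92.0]
0 (-0.115, -0.035, 0.2) [-3.0, 17.0, 99.0, -0.0, 64.0, 88.0] [-3.0, 25.0, 88.0, -0.0, 82.0, 89.0]
0 (-0.115, -0.035, 0.075) [-3.0, 28.0, 107.0, -0.0, 45.0, 88.0] [-3.0, 34.0, 95.0, -0.0, 66.0, 89.0]
0 (-0.115, -0.05, 0.35) [-5.0, 9.0, 85.0, -0.0, 86.0, 87.0] [-4.0, 18.0, 75.0, -1.0, 102.0, 87.0]
1 45 [None, [16.0, 27.0, 116.0, 241.0, 14.0, 42.0], [15.0, 31.0, 114.0, 231.0, 15.0, 51.0]]
1 40 [[17.0, 16.0, 115.0, -51.0, 15.0, -26.0], None, None]
1 35 [[16.0, 16.0, 111.0, -28.0, 22.0, -49.0], [14.0, 25.0, 108.0, -35.0, 16.0, -44.0], [13.0, 29.0, 106.0, -38.0, 13.0, -40.0]]
1 (0.1, 0, 0.36) [0.0, 29.0, 53.0, -0.0, 98.0, -88.0] [0.0, 39.0, 37.0, 0.0, 119.0, -88.0]
1 (0.08, 0, 0.34) [0.0, 28.0, 59.0, -0.0, 94.0, -88.0] [0.0, 37.0, 43.0, 0.0, 115.0, -88.0]
1 (0, 0, 0.3) [1.0, 21.0, 75.0, -0.0, 84.0, -88.0] [0.0, 30.0, 62.0, 1.0, 103.0, -88.0]
1 (-0.04, 0, 0.15) [1.0, 27.0, 92.0, -0.0, 61.0, -88.0] [0.0, 34.0, 80.0, 1.0, 82.0, -88.0]
1 (-0.115, -0.035, 0.2) [-3.0, 17.0, 99.0, -0.0, 64.0, -92.0] [-3.0, 25.0, 88.0, -0.0, 82.0, -91.0]
1 (-0.115, -0.035, 0.075) [-3.0, 28.0, 107.0, -0.0, 45.0, -92.0] [-3.0, 34.0, 95.0, -0.0, 66.0, -91.0]
1 (-0.115, -0.05, 0.35) [-5.0, 9.0, 85.0, -0.0, 86.0, -93.0] [-4.0, 18.0, 75.0, -1.0, 102.0, -93.0]
```

```bash
cat >> h.py <<'E'
def wray(tcp,R,uv):
    p=ctrl.camera_params("wrist"); T=np.eye(4); T[:3,:3]=R; T[:3,3]=tcp; T=T@np.array(p["T_tool_cam"])
    d=np.array([(uv[0]-p["cx"])/p["fx"],-(uv[1]-p["cy"])/p["fy"],-1]); return T[:3,3],T[:3,:3]@d
def wonz(tcp,R,uv,z):
    o,d=wray(tcp,R,uv); return o+d*(z-o[2])/d[2]
def wproj(tcp,R,X):
    p=ctrl.camera_params("wrist"); T=np.eye(4); T[:3,:3]=R; T[:3,3]=tcp; T=np.linalg.inv(T@np.array(p["T_tool_cam"]))
    c=T[:3,:3]@np.asarray(X,float)+T[:3,3]; return np.array([p["cx"]+p["fx"]*c[0]/-c[2], p["cy"]-p["fy"]*c[1]/-c[2]])
def shot(name):
    tcp,R=np.array(ctrl.current_tool_pos()),np.array(ctrl.current_eef_rot()); im=ctrl.read_camera("wrist")
    cv2.imwrite(f"pics/{name}.png",im); np.savez(f"pics/{name}.npz",tcp=tcp,R=R); return im
def un(X): return Ru.T@(np.asarray(X)-tu)
E
python3 - <<'E'
from h import *
p=np.array(ctrl.current_tool_pos()); ctrl.move_l(p+[0,0,.18],vel=.3)
ctrl.command_gripper(0.0)
ctrl.goto(W(-.17,0,.33),ORI(0,True)); shot("w1")
print(ctrl.current_t(),ctrl.current_q())
E
```

```text
4.6833 [ 1.49858616e+00  5.17070688e+00  9.25196746e+01 -6.10351434e-03
  8.23053472e+01 -8.69076803e+01]
```

View pics/w1.png

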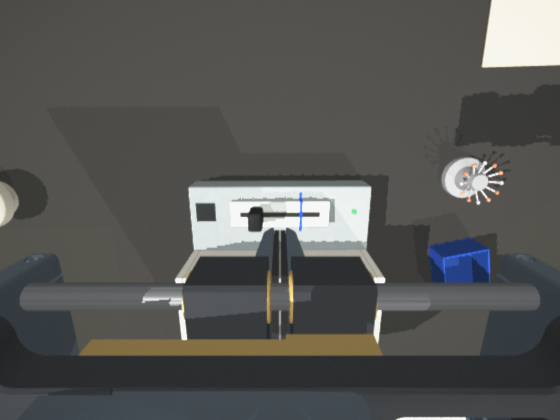

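Ledge front corners are at (190,183) and (369,183), the blue line at x≈301, and the black grip at about (256,218). I'll measure these from the wrist view.

Run:
```python
from h import *
im=cv2.imread("pics/w1.png"); d=np.load("pics/w1.npz"); tcp,R=d["tcp"],d["R"]
cv2.imwrite("pics/w1c.png",cv2.resize(im[175:270,175:385],None,fx=3.8,fy=3.8,interpolation=cv2.INTER_CUBIC))
B,G,Rr=[im[...,i].astype(int) for i in range(3)]
m=(B-Rr>80)&(B>120); m[:180]=0;m[240:]=0;m[:,:280]=0;m[:,330:]=0
ys,xs=np.nonzero(m); print("line px",xs.mean(),ys.min(),ys.max(),len(xs))
for v in(198,205,215,225):
    w=xs[(ys>=v-2)&(ys<=v+2)]; 
    if len(w): print(v,w.mean(),[np.round(un(wonz(tcp,R,(w.mean(),v),z))*1000,1) for z in(.05,.064)])
for uv in((190,183),(369,183)): print(uv,np.round(un(wonz(tcp,R,uv,.05))*1000,1))
```

```text
line px 300.37373737373736 193 230 99
198 300.2 [array([-133.6,   31.2,   50. ]), array([-137.2,   30.2,   64. ])]
205 300.5 [array([-122.5,   31.9,   50. ]), array([-126.4,   30.9,   64. ])]
215 300.5 [array([-106.2,   32.2,   50. ]), array([-110.7,   31.2,   64. ])]
225 300.25 [array([-89.7,  32.1,  50. ]), array([-94.7,  31.1,  64. ])]
(190, 183) [-157.3 -136.2   50. ]
(369, 183) [-157.  135.   50.]
```

View pics/w1c.png

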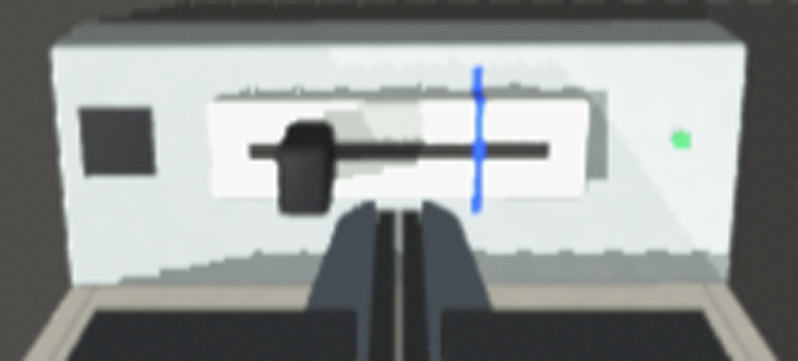

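Run:
```python
from h import *
th=35; a=np.array([np.sin(np.radians(th)),0,-np.cos(np.radians(th))]); C=np.array([.036,.094,.162])
ctrl.goto(W(*(C-.10*a)),ORI(th,True)); shot("w2")
im=ctrl.read_camera("side"); cv2.imwrite("pics/side2.png",im)
print(ctrl.current_t(),un(ctrl.current_tool_pos()),ctrl.current_q(),ctrl.current_contact_force())
cv2.imwrite("pics/side2c.png",cv2.resize(im[100:320,170:400],None,fx=2.6,fy=2.6))
d=np.load("pics/w2.npz"); print(wproj(d["tcp"],d["R"],W(.041,.094,.155)))
```

```text
5.75 [-0.02085936  0.09331502  0.2445807 ] [ 15.86073779  13.08222848 109.10004105 -23.21742841  25.90819863
 -54.47304066] [-0.05258451  0.33936702  0.24622583]
[280.03813766 205.09051796]
```

View pics/w2.png

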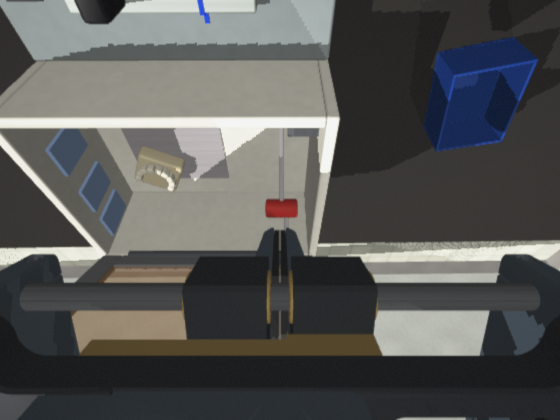

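View pics/side2c.png

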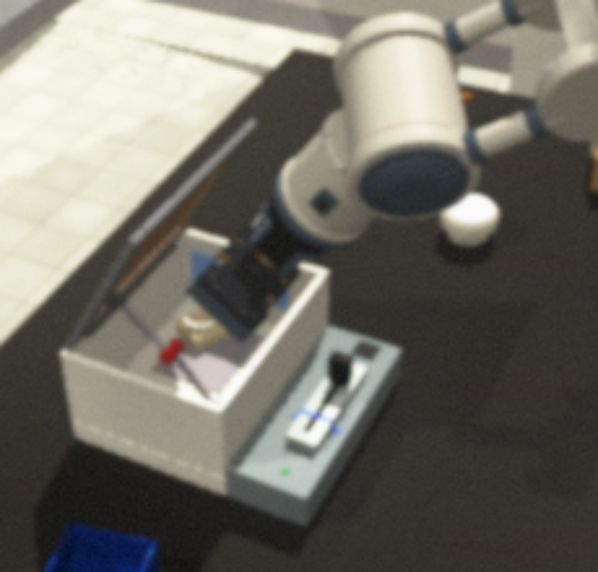

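The red knuckle sits at (282,208), within 3 px of my prediction at (280,205), and the fingers line up with it. Now I'll approach and push.

Run:
```python
from h import *
th=35; a=np.array([np.sin(np.radians(th)),0,-np.cos(np.radians(th))]); C=np.array([.037,.095,.161])
ctrl.move_l(W(*(C-.03*a)),vel=.12)
r=ctrl.move_l(W(*(C+.012*a)),vel=.04,contact_N=2.5); p=un(ctrl.current_tool_pos()); print(r,p,ctrl.current_contact_force())
if r:
    q=p
    for i in range(4):
        q=q+np.array([.7071,0,-.7071])*.0085
        s=ctrl.move_l(W(*q),vel=.04,contact_N=25); print(i,s,un(ctrl.current_tool_pos()),ctrl.current_contact_force())
        if s: break
shot("w3"); im=ctrl.read_camera("side"); cv2.imwrite("pics/side3c.png",cv2.resize(im[100:320,170:400],None,fx=2.6,fy=2.6))
print(ctrl.current_t())
```

```text
True [0.03583657 0.09492406 0.16211184] [ 0.12260794 -0.01028437  0.30945902]
0 False [0.04160361 0.0947978  0.15574583] [-1.20960576  0.0896451  -0.17196698]
1 False [0.0471395  0.09473104 0.14917502] [-4.75567442  0.73817576 -0.27182166]
2 False [0.05169227 0.09438196 0.1421816 ] [-11.90231037   2.27565269  -0.93696691]
3 False [0.05507146 0.09407899 0.13436096] [-25.03569888   5.61175517  -4.88627044]
8.7583
```

View pics/w3.png

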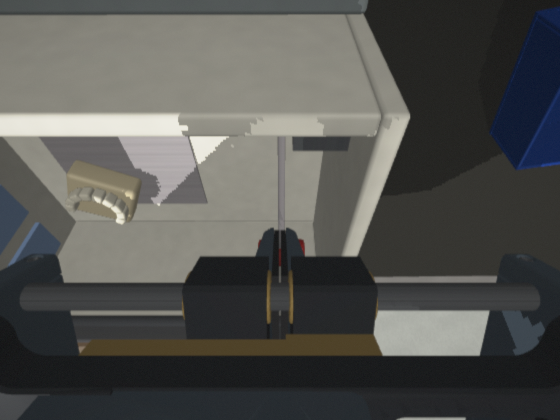

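View pics/side3c.png

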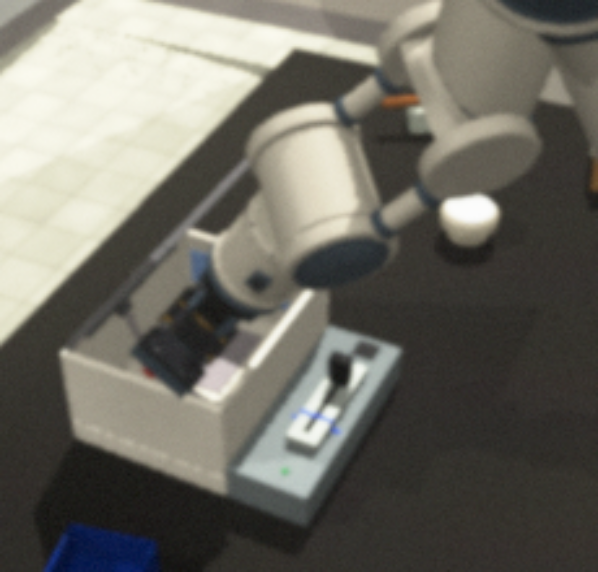

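The force is mostly along −x and rising, so the wrist may be touching the lid. I'll back off the way I came and look.

Run:
```python
from h import *
th=35; a=np.array([np.sin(np.radians(th)),0,-np.cos(np.radians(th))])
p=un(ctrl.current_tool_pos())
ctrl.move_l(W(*(p+[-.025,0,.022])),vel=.08); print(un(ctrl.current_tool_pos()),ctrl.current_contact_force())
p=un(ctrl.current_tool_pos()); ctrl.move_l(W(*(p-.1*a)),vel=.15); print(ctrl.current_contact_force())
shot("w4")
for n in("side","scene"):
    im=ctrl.read_camera(n); cv2.imwrite(f"pics/{n}4.png",im); cv2.imwrite(f"pics/{n}4c.png",cv2.resize(im[100:320,170:400],None,fx=2.6,fy=2.6))
print(ctrl.current_t())
```

```text
[0.0304636  0.09416915 0.15703335] [-0.03588172 -0.08512125 -0.25372451]
[ 0.63920802 -0.13697471 -0.14165316]
10.3167
```

View pics/w4.png

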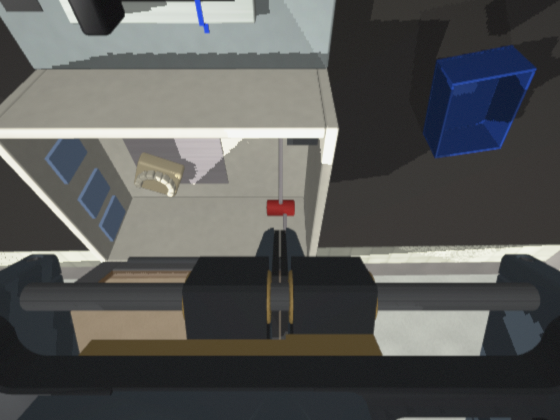

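View pics/side4c.png

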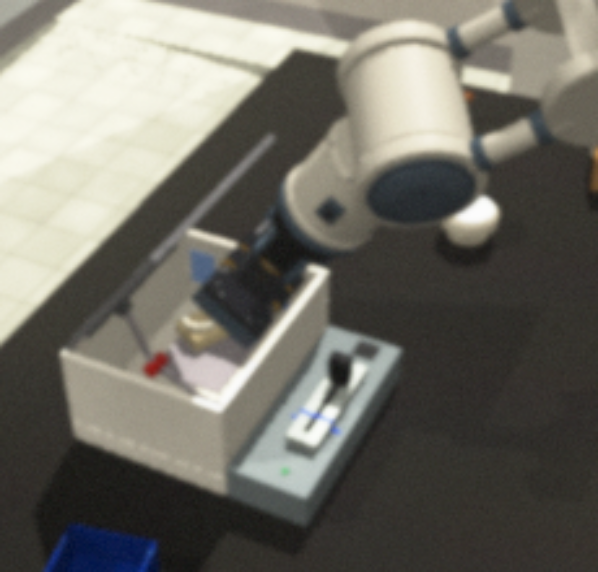

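View pics/scene4c.png

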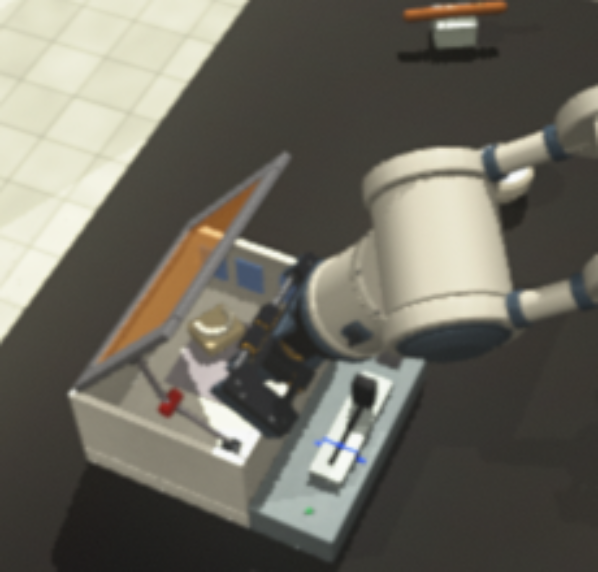

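The stay is visibly folded and the lid has sunk a little. I'll measure the knuckle and the lid's free corner.

Run:
```python
from h import *
c={}
for n,box in(("scene",(195,210,270,290)),("side",(190,210,270,290))):
    im=cv2.imread(f"pics/{n}4.png").astype(int); B,G,R=im[...,0],im[...,1],im[...,2]
    m=(R>90)&(G<60)&(B<60); x0,y0,x1,y1=box; ys,xs=np.nonzero(m[y0:y1,x0:x1]); c[n]=(xs.mean()+x0,ys.mean()+y0)
k=un(tri(c)); print("knuckle",k, "link len",np.hypot(k[0]+.015,k[2]-.09),"lower ang",np.degrees(np.arctan2(k[2]-.09,k[0]+.015)))
# lid +... far free corner (-y side): scene crop (288,153), side crop (273,136)
f=lambda u,v:(170+u/2.6,100+v/2.6)
e=un(tri({"scene":f(288,153),"side":f(273,136)})); print("free corner -y",e,"angle",np.degrees(np.arctan2(e[2]-.145,.155-e[0])))
a=np.arctan2(k[2]-.09,k[0]+.015)
from scipy.optimize import brentq
K=np.array([-.015+.086*np.cos(a),.09+.086*np.sin(a)])
piv=lambda t:np.array([.155-.09*np.cos(t)-.008*np.sin(t),.14+.09*np.sin(t)-.008*np.cos(t)])
for t in np.radians([60,57,55,52,50,45]): print(np.degrees(t),np.linalg.norm(piv(t)-K))
```

```text
knuckle [0.06521039 0.0936383  0.12380556] link len 0.08704321670066491 lower ang 22.85352938749474
free corner -y [ 0.02791811 -0.14055385  0.31521593] angle 53.2552680549983
59.99999999999999 0.09851415631338295
57.00000000000001 0.09445624537846692
55.0 0.09171488747397558
52.0 0.0875508223530079
50.0 0.0847413335475033
45.0 0.07760684975277611
```

Run:
```python
from h import *
ctrl.move_l(W(-.16,.05,.36),vel=.2)
ctrl.goto(W(-.10,0,.48),ORI(0)); ctrl.move_l(W(.078,0,.46),vel=.2)
r=ctrl.move_l(W(.078,0,.327),vel=.15,contact_N=4); print(r,un(ctrl.current_tool_pos()),ctrl.current_contact_force(),ctrl.current_t())
im=ctrl.read_camera("side"); cv2.imwrite("pics/side5c.png",cv2.resize(im[60:320,170:400],None,fx=2.3,fy=2.3)); shot("w5")
```

```text
False [7.83430413e-02 4.30442262e-05 3.28195363e-01] [-0.40659049  0.25572622 -0.5717661 ] 15.9083
```

View pics/side5c.png

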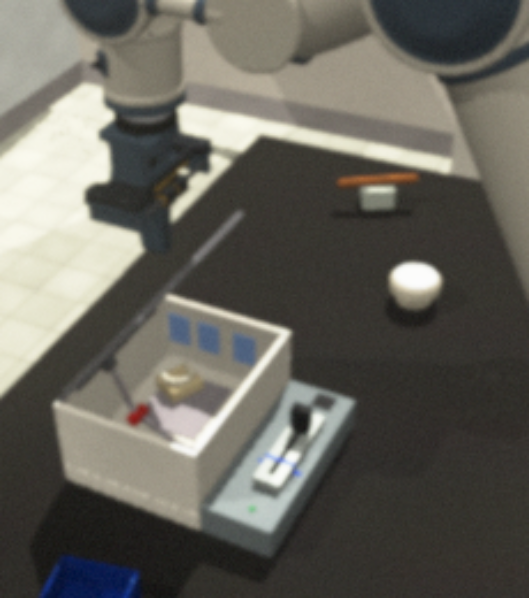

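View pics/w5.png

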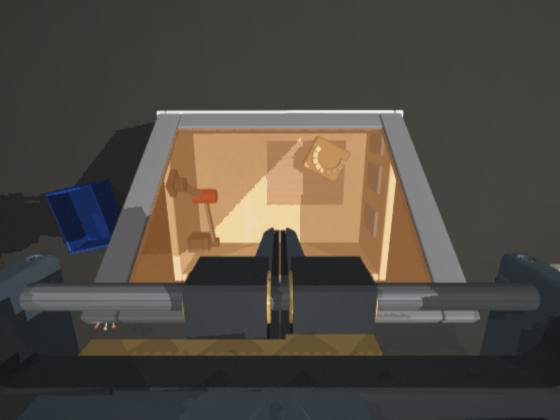

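The fingers are behind the lid's outer face at mid-width and the stay is still folded. Now I'll lower the lid along its arc.

Run:
```python
from h import *
r=.205; h=.016
def T(a): return np.array([.155-r*np.cos(a)+.01*np.sin(a)+h,0,.14+r*np.sin(a)+.01*np.cos(a)])
for a in np.radians([55,49,43,37,31,25,19,13,8,4,1.5]):
    s=ctrl.move_l(W(*T(a)),vel=.06,contact_N=22)
    print(round(np.degrees(a),1),s,np.round(un(ctrl.current_tool_pos())-T(a),4),np.round(ctrl.current_contact_force(),1))
    if s: break
print(ctrl.current_t()); im=ctrl.read_camera("side"); cv2.imwrite("pics/side6c.png",cv2.resize(im[60:320,170:400],None,fx=2.3,fy=2.3))
```

```text
55.0 False [0.0001 0.     0.0003] [ 0.6 -0.1 -0.8]
49.0 False [-0.0001  0.      0.0001] [-0.5  0.1 -0.3]
43.0 False [-0.0002 -0.      0.    ] [ 0.6 -0.1  0.5]
37.0 False [-0.0002 -0.     -0.0001] [ 0.4 -0.1  0.4]
31.0 False [-0.0003 -0.     -0.0002] [ 0.2  0.4 -0.2]
25.0 False [-0.0004  0.     -0.0003] [ 0.2 -0.2  1. ]
19.0 False [-0.0003 -0.     -0.0003] [ 0.4 -0.7  0. ]
13.0 False [-0.0003 -0.     -0.0003] [ 0.8  0.2 -0.7]
8.0 False [-0.0003  0.     -0.0004] [ 0.6 -0.3 -0.3]
4.0 False [-0.0003  0.     -0.0004] [-0.6 -1.   1. ]
1.5 False [-0.0003 -0.     -0.0004] [ 0.6 -0.4 -1.5]
21.2083
```

View pics/side6c.png

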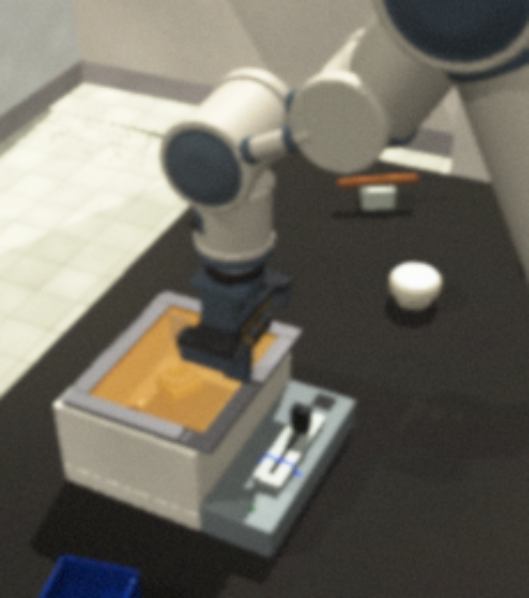

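The lid is nearly shut. I'll press gently until it seats.

Run:
```python
from h import *
p=un(ctrl.current_tool_pos())
s=ctrl.move_l(W(p[0],0,.140),vel=.02,contact_N=15); print(s,un(ctrl.current_tool_pos()),ctrl.current_contact_force())
ctrl.sleep(.3); print(ctrl.current_contact_force())
ctrl.move_l(W(p[0],0,.22),vel=.15); print(ctrl.current_contact_force(),ctrl.current_t())
ctrl.move_l(W(-.115,0,.27),vel=.2); ctrl.goto(W(-.19,0,.27),ORI(0,True)); shot("w7")
im=ctrl.read_camera("side"); cv2.imwrite("pics/side7.png",im);cv2.imwrite("pics/side7c.png",cv2.resize(im[100:320,170:400],None,fx=2.6,fy=2.6))
im=ctrl.read_camera("scene"); cv2.imwrite("pics/scene7.png",im); print(ctrl.current_t())
```

```text
True [-3.36280672e-02  4.76570325e-06  1.50104693e-01] [-2.43902034 -0.44447829 10.84185455]
[-2.95146867 -0.11935615 11.62166974]
[-0.49053954  0.67181264 -0.80919384] 22.6083
26.1333
```

View pics/side7c.png

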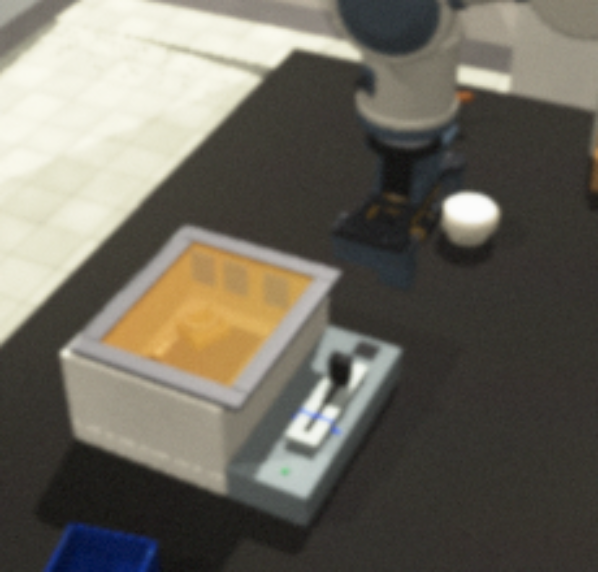

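View pics/w7.png

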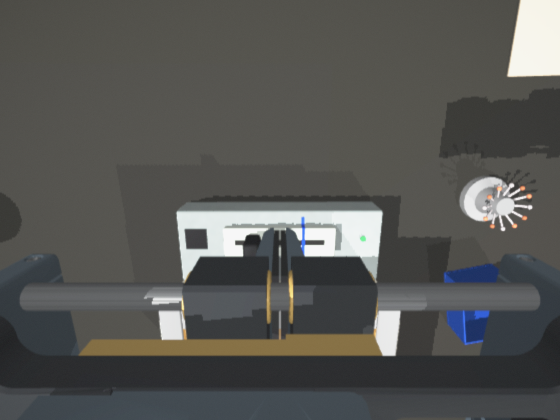

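Run:
```python
from h import *
for nm,uvs in(("w1",[(248.2,226),(261.4,226),(263,212),(249.5,212)]),):
    d=np.load(f"pics/{nm}.npz")
    for uv in uvs: print(nm,uv,np.round(un(wonz(d["tcp"],d["R"],uv,.104))*1000,1))
im=cv2.imread("pics/w7.png"); d=np.load("pics/w7.npz")
B,G,R=[im[...,i].astype(int) for i in range(3)]
m=(B-R>80)&(B>120); m[:205]=0;m[252:]=0;m[:,:290]=0;m[:,320:]=0
ys,xs=np.nonzero(m); print(xs.mean(),ys.mean(),np.round(un(wonz(d["tcp"],d["R"],(xs.mean(),ys.mean()),.06))*1000,1))
for n in("scene",):
    im=cv2.imread(f"pics/{n}7.png"); cv2.imwrite("pics/s7c.png",cv2.resize(im[220:300,275:345],None,fx=7,fy=7,interpolation=cv2.INTER_CUBIC))
```

```text
w1 (248.2, 226) [-107.4  -44.1  104. ]
w1 (261.4, 226) [-107.4  -25.7  104. ]
w1 (263, 212) [-127.8  -23.2  104. ]
w1 (249.5, 212) [-127.8  -41.7  104. ]
302.6666666666667 233.32407407407408 [-123.    31.1   60. ]
```

View pics/s7c.png

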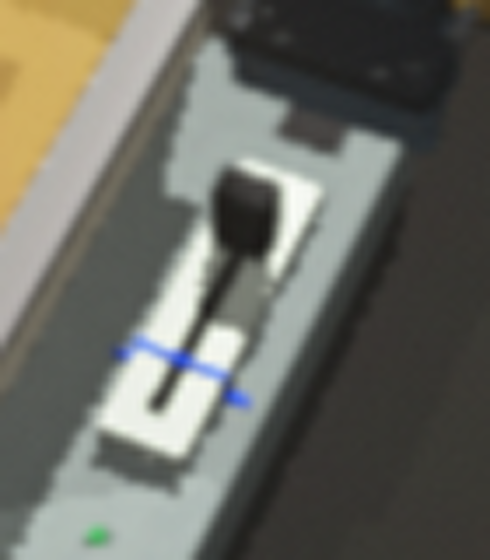

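Grip is at unit y ≈ −34 mm. Both wrist views put the mark at y ≈ 31 mm. I'll grasp the grip and slide it.

```bash
python3 - <<'E'
from h import *
ctrl.goto(W(-.117,-.034,.20),ORI(0,True)); ctrl.command_gripper(1.0)
s=ctrl.move_l(W(-.117,-.034,.079),vel=.12,contact_N=6); print(s,un(ctrl.current_tool_pos()),ctrl.current_contact_force())
if not s:
    ctrl.command_gripper(0.0); print("grip mm",ctrl.current_grip_width()*91,ctrl.current_contact_force())
    s=ctrl.move_l(W(-.117,.0311,.079),vel=.06,contact_N=15); print(s,un(ctrl.current_tool_pos()),ctrl.current_contact_force())
    ctrl.command_gripper(1.0); print(un(ctrl.current_tool_pos()),ctrl.current_contact_force())
    ctrl.move_l(W(-.117,.0311,.20),vel=.15); ctrl.goto(W(-.20,.09,.34),ORI(0,True)); shot("w8")
    for n in("side","scene"): cv2.imwrite(f"pics/{n}8.png",ctrl.read_camera(n))
print(ctrl.current_t())
E
python3 - <<'E'
import cv2
im=cv2.imread("pics/w8.png"); cv2.imwrite("pics/w8c.png",cv2.resize(im[160:270,130:380],None,fx=3.2,fy=3.2,interpolation=cv2.INTER_CUBIC))
im=cv2.imread("pics/scene8.png"); cv2.imwrite("pics/s8c.png",cv2.resize(im[140:400,180:420],None,fx=2.3,fy=2.3,interpolation=cv2.INTER_CUBIC))
E
```

```text
False [-0.11665    -0.03400791  0.07949316] [ 0.09547187  0.34224235 -0.39244733]
grip mm 19.83136130625159 [ 0.00879792 -0.7416083   0.44035117]
False [-0.11711914  0.03100816  0.07898295] [-2.10118607  1.52867913  1.35251379]
[-0.11702734  0.03111272  0.07898814] [ 0.70380989  0.49647739 -0.36336204]
34.4917
```

View pics/w8c.png

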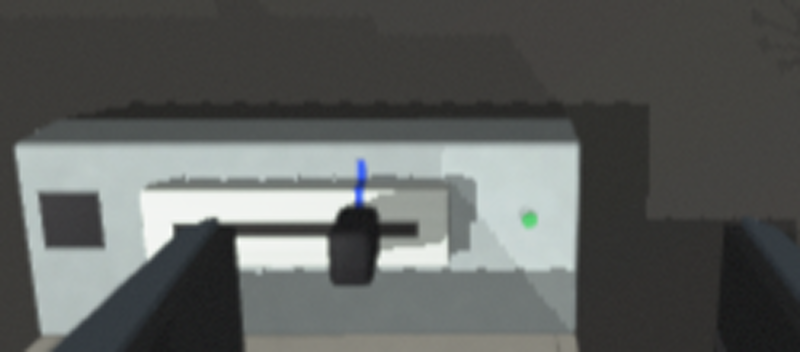

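View pics/s8c.png

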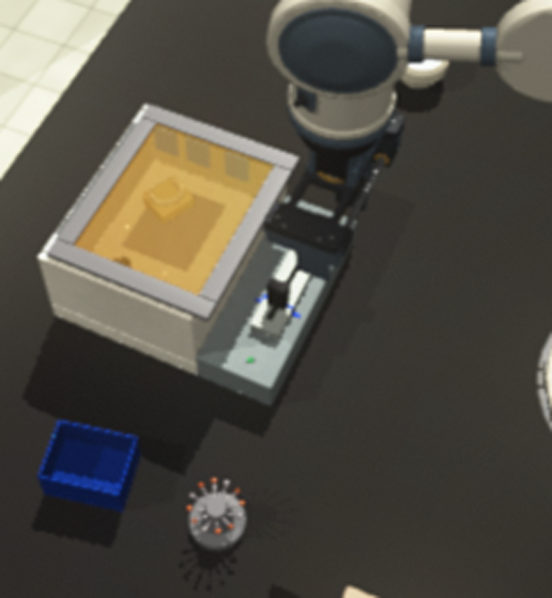

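The grip now covers the blue line (grip at about col 354, line at col 361 in the enlarged crop, seen at an angle). I'll compute the offset.

Run:
```python
from h import *
im=cv2.imread("pics/w8.png"); d=np.load("pics/w8.npz"); tcp,R=d["tcp"],d["R"]
B,G,Rr=[im[...,i].astype(int) for i in range(3)]
m=(B-Rr>80)&(B>120); m[:200]=0; m[:,:225]=0; m[:,260:]=0; m[240:]=0
ys,xs=np.nonzero(m); 
for lo,hi,z in((205,216,.05),(218,226,.064)):
    k=(ys>=lo)&(ys<hi); print(k.sum(), np.round(un(wonz(tcp,R,(xs[k].mean(),ys[k].mean()),z))*1000,1))
dk=(im.max(2)<75)
for v in range(234,248,3):
    row=np.nonzero(dk[v,225:255])[0]+225; print(v,row.min(),row.max(),[np.round(un(wonz(tcp,R,(c,v),.104))*1000,1)[:2].tolist() for c in(row.min()-.5,row.max()+.5)])
```

```text
12 [-138.3   30.7   50. ]
14 [-129.8   30.9   64. ]
234 233 248 [[-122.6, 22.3], [-122.6, 45.2]]
237 233 247 [[-118.0, 22.1], [-118.0, 43.6]]
240 234 246 [[-113.4, 23.3], [-113.4, 42.0]]
243 233 246 [[-108.7, 21.7], [-108.8, 41.9]]
246 233 246 [[-104.1, 21.5], [-104.1, 41.8]]
```

The grip centre is at y ≈ 31.8 mm and the line at ≈ 30.8 mm, so they are about 1 mm apart, within 6 mm. The arm is clear, so I'll hand in.

Run:
```python
from bench import ctrl
print(ctrl.current_contact_force(),ctrl.current_dq()); ctrl.sign_off()
```

```text
[ 0.36683074 -0.0440959  -0.02256211] [ 0.05133047 -0.16635947 -0.37631803  0.07376527  0.35484828  0.16077981]
the job is handed in; nothing more can be done
```

The job is handed in at about 34.5 s of the 61 s. By my last checks the stay is broken, the lid is shut and the slider stands at the blue mark. The system gave no verdict.

- **Stay:** I pushed the red knuckle in with the shut fingers, the tool tilted 35°. Two-view measurements then put the bend at roughly 1 rad (needs over 0.35) and the lid only about 0.13 rad down.
- **Force during that push:** the force on the tool rose to about 25 N, mostly along −x. I suspect the wrist or gripper body touched the lid, but didn't confirm it. I backed off straight away. The reading stayed below the 40 N limit for body contact.
- **Lid:** I lowered it along its arc at about 0.06 m/s. It seated at a fingertip height of 150.1 mm (150 expected) with about 11 N, and looked flush in the pictures afterwards. While lowering, the force readings after each step were near zero.
- **Slider:** I gripped it (19.8 mm wide, 20 expected), slid it 65 mm and released it. The last wrist picture puts the grip centre about 1 mm from the line (6 mm allowed). The calibration is good to about 2 mm.
- **Bench:** in the last pictures the parts bin, bur stand and dental model look undisturbed; I judged that by eye. The wax pot was mostly hidden behind the arm in the last picture, but nothing went near it. The arm was in the air, clear of everything, at hand-in.

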